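# Open a control box whose cover may be caught, and hold it open

## Task

Before working anything else, take hold of the bar of the control box cover and tug it upward to learn whether the hidden catch holds it. If it is caught, flip the cam lever over to free the sliding bolt and slide the bolt back so that it lets go of the cover; then raise the cover to about sixty degrees and finish while still holding it there by the bar, since it falls shut by itself. Leave the other things on the table where they are.

Things in the scene. Friction and masses are not known exactly. Their poses are not given: they have to be found in the camera images.
- control_box: Grey steel control box fixed on the table, 170 deep (x) x 360 wide (y) x 106 mm high. Origin: centre of underside; x from its front (robot side) to its back, y to its left, z up. Top: left part (box y -20 to +180 mm) is the hinged cover; right part (y -180 to -20) a fixed deck, level with the cover, carrying bolt and cam lever.
- hood_mouth (a point): Middle of the open right end of the steel hood on the cover's right edge (hood: box x -50 to -20, y -15 to +75 mm, 31 mm high). The bolt's tongue reaches into it. A striker plate hidden inside may lie under the tongue, so that the bolt catches the cover, or beside it, so that the cover is free; nothing visible tells which, only a tug.
- cover (a joint): Angle of the cover about the hinge along its far edge: 0 shut, grows as the front rises, stop at 1.4 rad. 0.3 to 0.6 kg, no stay: falls shut when let go. About 3 N upward at the bar lifts it. If caught it has about 0.04 rad of play (9 mm at the bar), then stops hard; if free it keeps rising.
- cover_bar: The cover's round handle bar, 12 mm thick, along box y, 100 mm long between two end arms, 50 mm in front of the box, 109 mm above the table when shut, 220 mm from the hinge line. Origin: middle of the bar. Pinch it from above, fingers closing along box x (open about 50 mm; 44 mm are free between bar and box); it turns freely on its pins, so the tool can stay upright.
- cover_hinge (a point): Point on the cover's hinge line (along box y), at box x +85, y +80, z 103 mm; fixed.
- bolt (a joint): Travel of the sliding steel bolt (10 mm square bar along box y, on the deck at box x -35 mm): 0 to 0.002 m when thrown, grows as it is drawn towards box -y, away from the cover; end stop at 0.030 m. The cover is surely released past 0.026 m. About 3 N of friction; stays where left. The cam blocks it after 1 to 4 mm until the lever is flipped.
- bolt_post (a point): Centre of the top end of the bolt's upright round grip post: 14 mm thick, top 174 mm above the table and 47 mm above the bolt's guides; at box x -35, y -55 mm when thrown. Pinch it from above, fingers closing along box x, and drag it towards box -y.
- cam_lever (a joint): Angle of the cam lever: 0 to 0.2 rad at the start (locked, leaning about 0.7 rad from upright to box -x, the robot side); grows as it is flipped over towards box +x, hard stop at 1.4 rad (0.7 rad past upright). The bolt is free past 1.05 rad. Stays where left (friction about 3 N at 35 mm from the pivot).
- lever_tip (a point): Centre of the 20 mm ball at the tip of the cam lever's 12 mm wide arm, 62 mm from its pivot. The pivot axis lies along box y at box x -35, y -135, z 140 mm, between two 46 mm high steel cheeks. The lever can be pushed over with closed fingers.
- gland_nut: Bystander: steel ring nut, 32 mm across, 12 high, lying on the back of the box's deck; origin centre of underside.
- screwdriver: Bystander: screwdriver with black handle, 160 mm long, lying on the table in front of the deck; origin at its underside, near the middle.
- heating_element: Bystander: U-shaped steel heating rod with a yellow cap, 230 mm long, lying left of the box; origin centre of underside.
- carton: Bystander: cardboard box 90 x 140 x 60 mm to the right; origin centre of underside.
- lid_knob: Bystander: steel knob, 36 mm across, 40 high, front left; origin centre of underside.
- flange: Bystander: flat steel ring 90 mm across, 10 high, front right; origin centre of underside.
- paste_can: Bystander: can 66 mm across, 90 high, front left; origin centre of underside.

How it is judged:
On the way, in this order (a step that is already met when the one before it is completed fails the run):
1. the cover was tugged upward by the bar (raised at least 0.02 rad by the fingers) before the lever or the bolt was worked (value of joint cover above 0.02 rad and value of joint cam_lever below 0.4 rad and value of joint bolt below 0.008 m and contact force between the fingers and cover_bar above 0.5 N), for 0.05 s.
2. the cover is raised well open (value of joint cover above 0.85 rad), for 0.2 s.
At the end, for the whole second after the job is handed in: The cover stands between 0.85 and 1.25 rad (49 to 72 degrees), at rest, held there by the fingers on its bar (contact above 0.5 N), and every loose bystander is within 30 mm of where it began (value of joint cover between 0.85 and 1.25 rad and velocity of joint cover between -0.1 and 0.1 rad/s and contact force between the fingers and cover_bar above 0.5 N and distance of each of gland_nut, screwdriver, heating_element, carton, lid_knob, flange, paste_can from where it was at the start of the episode below 0.03 m); the arm keeps its last pose, push and grip.
It fails at once if a bystander is moved by more than 30 mm (distance of any of gland_nut, screwdriver, heating_element, carton, lid_knob, flange, paste_can from where it was at the start of the episode above 0.03 m).
It also fails if it takes over 64 s, if anything falls off the work surface, if the arm or the gripper's body presses on something with over 40 N, if the wrist force passes 120 N, or if a joint passes its speed limit or range.

## Robot

A 6-joint arm with a two-finger parallel gripper is mounted at the origin on the work surface. World frame = base frame: x ahead of the robot, y to its left, z up, the work surface at z = 0. Lengths are in m, angles in rad, forces in N, time in s.
With the tool pointing down it reaches from about 0.25 to 0.775 m from the base axis. Payload 8.9 kg.
Tool frame: the origin (TCP) lies on the centre line of the jaws, within the pads' length; the fingertips stand 19 mm ahead of it and the grasp point (between the pads) is the TCP (env.tips_ahead is the z of the fingertips in the tool frame, in m); z points along the fingers, y is the line along which they close (so a half turn about z gives the same grasp; the last joint's range is limited). The gripper opens to 85 mm and grips with 20 to 120 N. Pads are 22 mm wide; open, the fingers measure 114 mm over their backs; the gripper's body (76 mm by 85 mm) begins 54 mm behind the grasp point. The pads swing forward as they close: fully open they stand 13 mm farther back than shut.
Start: joints at [1.038, 0.291, -0.153, 1.127, 0, 1.431], TCP at [0.201, 0.485, 0.25] pointing down, gripper open.
Joint ranges: [-2.52, 2.52], [-0.91, 1.74], [-1.3, 1.37], [-1.96, 2.02], [-1.52, 1.47], [-3.14, 3.14]. Speed limits (rad/s): [2.22, 2.22, 2.79, 3.14, 3.14, 3.14].

## Interface

Orientations are given as a unit quaternion [x, y, z, w].
In Python, from plant import status, read_camera, ticket, env gives the robot as it stands.
- The arm moves only by the tool send_path, called after ">>>" as name([rows], argument=value, ...), one row to a line, values as JSON. Schema: {"type":"object","properties":{"segments":{"type":"array","items":{"type":"object","properties":{"tx":{"type":"number"},"ty":{"type":"number"},"tz":{"type":"number"},"rx":{"type":"number"},"ry":{"type":"number"},"rz":{"type":"number"}},"additionalProperties":false},"minItems":1,"maxItems":8},"jaw":{"type":"number"},"only":{"type":"string"},"quiet":{"type":"boolean"},"lines":{"type":"string"}},"required":["segments"],"additionalProperties":false}. segments is a list of rows, 1 to 8 of them, each an object with the fields tx, ty, tz (the shift in shares of 0.4 m (1.0 is 0.4 m)), rx, ry, rz (a rotation vector in a scale on which 1.0 is 2 rad); a field left out counts as zero; each row is the pose to reach, as a shift and turn from the pose commanded when the call began, along the tool's axes at that moment; what a row does not reach only later rows make up. A row lasts 1/10 s, in which the tool goes at most 0.05 m and 0.15 rad, less where a joint would pass 70% of its speed; a pose out of reach is approached as far as the arm can. jaw is the opening from 0.0 (shut) to 1.0 (fully open), set as the call begins (left out keeps the last). The fingers move at their own pace and stop on an object; the grip force is fixed at half the most. Time passes only in rows, so rows that do not move let the fingers close. The tool returns the time, the measured TCP pose, the force, the opening and the grip force at its end. only (a regular expression) keeps the lines of the reply that match it, lines (a string "A,B") keeps lines A to B, and quiet returns only ok. A shift or turn number past 1, either way, is cut back to 1. Input that does not fit is refused with a message, and nothing moves.
- status.sense(): the state, without advancing time (a new reading comes with each control period).
- read_camera(name): name is "scene" or "side" or "wrist"; returns a dict with "frame" (480x640x3 uint8, blue, green, red), "depth" (480x640 float32, m along the optical axis (not along the pixel's ray), 0 where there is no reading), "intrinsics" (3x3 intrinsics, pixels), "R" (3x3) and "t" (3): a world point X has camera coordinates R X + t; the wrist camera has in their place "mount" (4x4, takes a point from camera to tool coordinates, whose origin is the TCP and whose axes are the flange's). Camera axes: x right, y down, z forward; pixel columns grow to the right and rows downward; lengths in m; the calibration is good to about 2 mm. The wrist camera is an equidistant fisheye: a pixel r from the principal point sees the ray r / f radians off the axis. A picture is of the moment at which its call begins: read the wrist's pose just before it.
- ticket.hand_in(): hands the job in; it is judged then, once.
The state is a dict: "time_s": time; "joints": joint angles; "dq": joint speeds; "joint_torque": joint torques, N m; "ee_pos": TCP position; "tcp_rot": TCP orientation; "force": force on the tool from outside, world axes, zero at the start; "ft_torque": the same for the moment, N m; "finger_gap": opening from 0.0 (shut) to 1.0 (fully open); "gripper_force": force on a finger pad.
Only numpy, scipy, OpenCV 4.12 (cv2) and the standard library are available. Lean on these libraries where they do the work, as an engineer would, in place of code of your own. Each camera call takes 0.05 s, during which the arm holds its last target. There are 200 camera calls.

## Working session

There is one attempt and no reset: what is moved stays moved. The work goes in short steps, Python scripts to look and compute and a tool call to move; the robot and the scene stay as the last step left them, time stands still between calls to the robot, and variables do not carry over. Pictures are saved under pics/ and viewed, at most 10 in all, crops included, and the job is handed in when it is done.

```bash
mkdir -p pics; ls; python3 - <<'E'
from plant import status, read_camera
import cv2,numpy as np,pickle
s=status.sense(); print(s)
for n in("scene","side"):
    c=read_camera(n); cv2.imwrite(f"pics/{n}0.png",c["frame"]); pickle.dump(c,open(n+"0.pkl","wb"))
    print(n,c["intrinsics"].tolist(),(-c["R"].T@c["t"]).tolist(),c["R"].tolist())
E
```

```text
pics
{'time_s': 0.0, 'joints': array([ 1.03771104e+00,  2.91248778e-01, -1.54133609e-01,  1.12669637e+00,
        1.09873991e-05,  1.43146850e+00]), 'dq': array([0.000647  , 0.00016622, 0.0008403 , 0.00118098, 0.00096685,
       0.00040923]), 'joint_torque': array([-5.96403952e-04, -5.37142861e+01,  3.31372368e+01,  1.60664180e-02,
       -2.06311829e-04, -3.26715406e-05]), 'ee_pos': array([0.20121603, 0.48446029, 0.24974594]), 'tcp_rot': array([ 1.95609277e-01,  9.80681701e-01, -6.03504489e-04, -2.16728921e-04]), 'force': array([ 0.24112907, -1.21291629, -0.16157762]), 'ft_torque': array([-0.00050466,  0.0144427 ,  0.00695444]), 'gripper_force': 0.0, 'finger_gap': 1.0010768456136596}
scene [[442.4142486296305, 0.0, 321.83030027315], [0.0, 442.4142486296305, 239.04210100658796], [0.0, 0.0, 1.0]] [1.1899665159452377, 0.6227088397477387, 0.7923641342209233] [[-0.6682527444446674, 0.7436661074694028, -0.019974737632225553], [0.4444632545419802, 0.3775720909313777, -0.8123372030823518], [-0.5965657423152293, -0.551724602270928, -0.5828458444090215]]
side [[569.4611371817876, 0.0, 322.2981462481515], [0.0, 569.4611371817876, 241.98380887580925], [0.0, 0.0, 1.0]] [0.3248825298684883, 0.9118663634347277, 0.8975086202690647] [[-0.9762959072299439, -0.2164328696885288, 0.0017647788670074299], [-0.13670713743291943, 0.610302824787299, -0.7802830387952442], [0.16780184772808074, -0.7620283951238509, -0.6254240680722242]]
```

View pics/scene0.png

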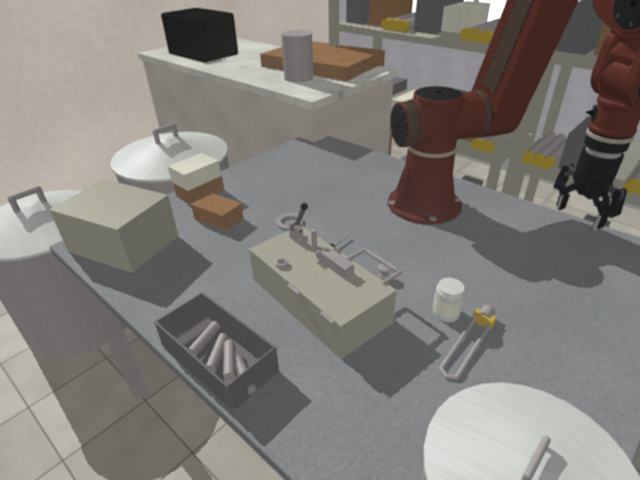

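View pics/side0.png

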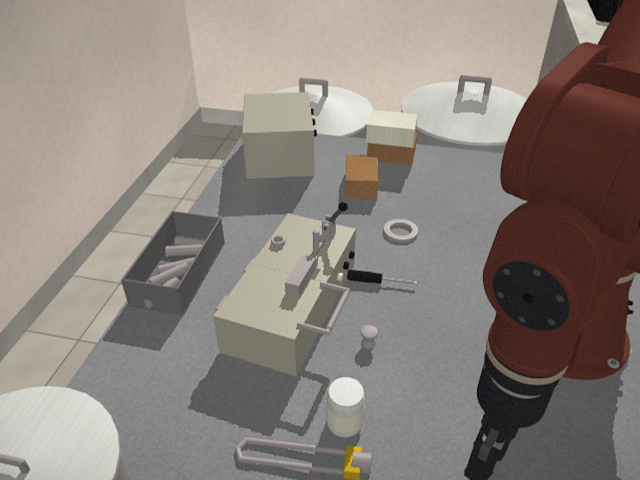

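The scene view shows the box at about (320,290), its bar near (375,258), lever ball at (304,207). In the side view the bar runs from (347,288) to (328,330), with the ball at (343,207) and the lid knob at (369,335). I'll fit the box top from depth.

```bash
cat > h.py <<'E'
import numpy as np,cv2,pickle
def cloud(c):
    K=c["intrinsics"];v,u=np.mgrid[:480,:640];d=c["depth"]
    P=np.stack([(u-K[0,2])/K[0,0]*d,(v-K[1,2])/K[1,1]*d,d],-1)
    W=(P-c["t"])@c["R"]; W[d==0]=np.nan; return W
def ray(c,u,v):
    K=c["intrinsics"];d=c["R"].T@np.linalg.solve(K,[u,v,1.]);return -c["R"].T@c["t"],d/np.linalg.norm(d)
def proj(c,X):
    p=c["intrinsics"]@(c["R"]@np.asarray(X)+c["t"]);return p[:2]/p[2]
def tri(c1,a,c2,b):
    o1,d1=ray(c1,*a);o2,d2=ray(c2,*b)
    s=np.linalg.lstsq(np.stack([d1,-d2],1),o2-o1,rcond=None)[0]
    p,q=o1+s[0]*d1,o2+s[1]*d2;return (p+q)/2,np.linalg.norm(p-q)
E
python3 - <<'E'
from h import *
for n,roi in(("scene",(200,240,360,400)),("side",(200,205,370,380))):
    c=pickle.load(open(n+"0.pkl","rb"));W=cloud(c);m=np.zeros((480,640),bool)
    u0,v0,u1,v1=roi;m[v0:v1,u0:u1]=1
    m&=(abs(W[...,2]-.106)<.008)
    nlab,l,st,_=cv2.connectedComponentsWithStats(m.astype(np.uint8));k=1+st[1:,4].argmax();m=l==k
    P=W[m];print(n,len(P),np.median(P[:,2]))
    r=cv2.minAreaRect((P[:,:2]*1000).astype(np.float32));print(r,cv2.boxPoints(r).tolist())
    f=c["frame"]; 
    x0,y0=(240,190) if n=="scene" else (240,190)
    cr=cv2.resize(f[y0:y0+150,x0:x0+200],None,fx=4,fy=4,interpolation=cv2.INTER_CUBIC);cv2.imwrite(f"pics/{n}crop.png",cr)
E
```

```text
scene 4933 0.1046700315867331
((573.0734252929688, 47.50685119628906), (361.9201965332031, 209.71923828125), 81.60939025878906) [[442.9303283691406, -116.215087890625], [650.40478515625, -146.8175048828125], [703.216552734375, 211.22879028320312], [495.7420654296875, 241.83120727539062]]
side 8829 0.10547079025355455
((559.8314208984375, 48.059478759765625), (369.0746154785156, 233.9330291748047), 81.73490905761719) [[417.55194091796875, -117.746826171875], [649.0552368164062, -151.37545776367188], [702.1109008789062, 213.86578369140625], [470.60760498046875, 247.49441528320312]]
```

View pics/scenecrop.png

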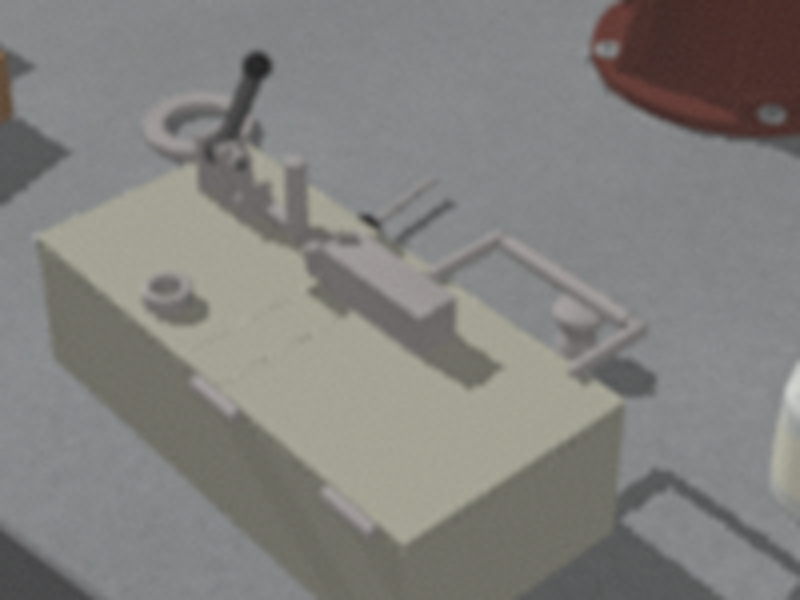

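View pics/sidecrop.png

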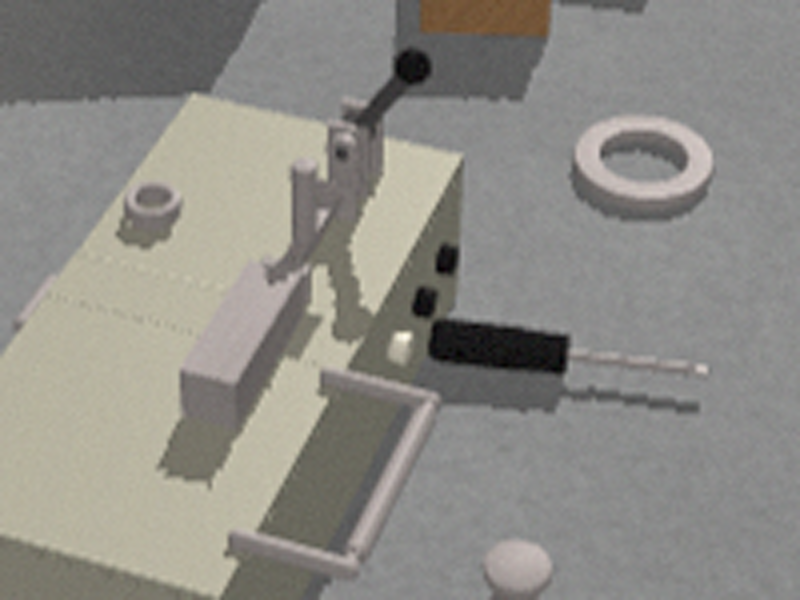

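Crops (4x, offset 240,190): bar ends at scene (500,238)/(640,327) and side (433,402)/(350,565). Ball at scene (257,66) and side (412,66). Post top at scene (295,160) and side (303,166). I'll triangulate these.

```bash
python3 - <<'E'
from h import *
a=pickle.load(open("scene0.pkl","rb"));b=pickle.load(open("side0.pkl","rb"))
f=lambda p:(240+p[0]/4-.4,190+p[1]/4-.4)
T={}
for n,p,q in[("barR",(500,238),(433,402)),("barL",(640,327),(350,565)),("ball",(257,66),(412,66)),("post",(295,160),(303,166)),("backright",(38,238),(193,95)),("knobtop",(577,310),(518,562)),("nut",(167,285),(153,197))]:
    X,e=tri(a,f(p),b,f(q));T[n]=X;print(n,X.round(4),round(e,4))
def pl(c,p,z):
    o,d=ray(c,*f(p));return (o+d*(z-o[2])/d[2]).round(4)
print("top z.106 leftfront",pl(a,(625,405),.106),"leftback",pl(a,(405,545),.106),"rightback",pl(a,(38,238),.106),pl(b,(193,95),.106),"rightfront",pl(b,(463,155),.106))
d=T["barL"]-T["barR"];print("bar len yaw",np.linalg.norm(d),np.arctan2(-d[0],d[1]), "mid",(T["barL"]+T["barR"])/2)
yaw=np.arctan2(-d[0],d[1])
for n,c in(("scene",a),("side",b)):
    W=cloud(c);m=(W[...,2]>.03)&(W[...,2]<.125)&(np.hypot(W[...,0]-T["knobtop"][0],W[...,1]-T["knobtop"][1])<.06);m[:]&=True
    for k in T: print(n,k,proj(c,T[k]).round(1))
E
```

```text
barR [0.4531 0.0897 0.1091] 0.0012
barL [0.4705 0.2075 0.1106] 0.0003
ball [ 0.4981 -0.0775  0.1929] 0.0013
post [ 0.5413 -0.0044  0.1734] 0.0023
backright [ 0.6413 -0.1434  0.1039] 0.0001
knobtop [0.4018 0.1185 0.0338] 0.0001
nut [ 0.6324 -0.0295  0.1173] 0.0018
top z.106 leftfront [0.5288 0.2368 0.106 ] leftback [0.693  0.2111 0.106 ] rightback [ 0.643 -0.141  0.106] [ 0.6404 -0.1406  0.106 ] rightfront [ 0.4742 -0.1178  0.106 ]
bar len yaw 0.11907316726639303 -0.14627909147834792 mid [0.46178007 0.14859782 0.10987559]
scene barR [364.7 249.3]
scene barL [399.6 271.4]
scene ball [303.9 206.3]
scene post [313.5 230. ]
scene backright [249.1 249.1]
scene knobtop [383.8 267.1]
scene nut [281.5 261.2]
side barR [347.9 289.8]
side barL [327.1 330.8]
side ball [342.7 205.8]
side post [315.5 230.6]
side backright [287.8 213.4]
side knobtop [369.1 330.1]
side nut [278.  238.5]
```

Units first: shifts go in shares of 0.4 m and turns go in shares of 2 rad. So -0.37 m is -0.925, -0.322 m is -0.805, 1.2 rad is 0.6.

```bash
cat > go.py <<'E'
# print tool-axis shift/turn from the measured pose to a world target: x y z yaw(of tool y axis)
import sys,numpy as np
from scipy.spatial.transform import Rotation as R
from plant import status
s=status.sense();x,y,z,w=map(float,sys.argv[1:5])
r=R.from_quat(s["tcp_rot"]);ty=[np.cos(w),np.sin(w),0];tz=[0,0,-1];g=R.from_matrix(np.stack([np.cross(ty,tz),ty,tz],1))
print(s["time_s"],s["ee_pos"].round(4),s["force"].round(1),s["finger_gap"],s["gripper_force"],s["joints"].round(2))
print("shift",r.inv().apply(np.array([x,y,z])-s["ee_pos"]).round(4),"turn",(r.inv()*g).as_rotvec().round(4))
E
```

>>> send_path([
  {"tx": -0.115,"ty": -0.065,"tz": 0.015,"rz": 0.075},
  {"tx": -0.23,"ty": -0.13,"tz": 0.03,"rz": 0.15},
  {"tx": -0.345,"ty": -0.195,"tz": 0.045,"rz": 0.225},
  {"tx": -0.46,"ty": -0.26,"tz": 0.06,"rz": 0.3},
  {"tx": -0.575,"ty": -0.325,"tz": 0.075,"rz": 0.375},
  {"tx": -0.69,"ty": -0.39,"tz": 0.09,"rz": 0.45},
  {"tx": -0.805,"ty": -0.455,"tz": 0.105,"rz": 0.525},
  {"tx": -0.925,"ty": -0.525,"tz": 0.125,"rz": 0.6},
], jaw=0.58)

```text
time_s: 0.9
ee_pos: [0.4464, 0.1694, 0.2039]
tcp_rot: [0.717, 0.697, 0.0, 0.0]
force: [0.2, 0.9, 0.6]
finger_gap: 0.58
gripper_force: 0.0
```

```bash
python3 go.py .462 .148 .19 -0.148
```

```text
0.9 [0.4464 0.1694 0.2039] [0.2 0.9 0.6] 0.5800494324865918 0.0 [ 0.21  0.23 -0.36  0.98  0.    1.81]
shift [-0.0209  0.0163  0.0139] turn [ 2.000e-04 -1.000e-04  1.187e-01]
```

To row units: 0.01 m is 0.025, 0.12 rad is 0.06.

>>> send_path([
  {"tz": 0.025,"rz": 0.06},
  {"tz": 0.025,"rz": 0.06},
  {"tz": 0.025,"rz": 0.06},
])

```text
time_s: 1.2
ee_pos: [0.4448, 0.1715, 0.194]
tcp_rot: [0.755, 0.656, -0.0, -0.0]
force: [0.0, -0.1, 0.6]
finger_gap: 0.581
gripper_force: 0.0
```

```bash
python3 go.py .462 .148 .19 -0.148
python3 - <<'E'
from plant import read_camera
import cv2,pickle
c=read_camera("wrist");cv2.imwrite("pics/w1.png",c["frame"]);c.pop("R",0);print(c["intrinsics"].tolist(),c["mount"].tolist());pickle.dump(c,open("w1.pkl","wb"))
E
```

```text
1.2 [0.4448 0.1715 0.194 ] [ 0.  -0.1  0.6] 0.5805460981197804 0.0 [ 0.21  0.24 -0.37  0.95  0.    1.92]
shift [-0.0209  0.0203  0.004 ] turn [-0.0012  0.0002  0.0088]
[[371.64829954431775, 0.0, 318.62161249358894], [0.0, 371.64829954431775, 241.28473404854168], [0.0, 0.0, 1.0]] [[-0.00039147939183142074, -0.958015488302014, -0.286716185307596, 0.07348411705815414], [0.9999993528388922, -6.877092123047069e-05, -0.0011356021999533786, -0.00047800221980770496], [0.0010682067599099676, -0.2867164443208905, 0.9580148952340476, -0.1255645398921797], [0.0, 0.0, 0.0, 1.0]]
```

View pics/w1.png

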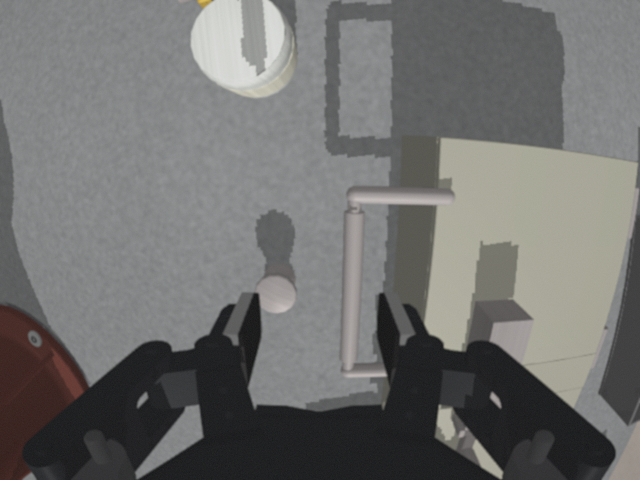

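The wrist view shows the bar at (354,200)–(348,369), parallel to the pads and about 33 px right of the jaw centre. I'll check it with the fisheye rays.

```bash
cat >> h.py <<'E'
def wray(c,u,v):
    K=c["intrinsics"];x=np.array([u-K[0,2],v-K[1,2]]);r=np.linalg.norm(x);th=r/K[0,0]
    d=np.r_[x/r*np.sin(th),np.cos(th)];M=c["mount"];return M[:3,3],M[:3,:3]@d
E
python3 - <<'E'
from h import *
from plant import status
from scipy.spatial.transform import Rotation as R
s=status.sense();c=pickle.load(open("w1.pkl","rb"))
for p in((354,200),(348,369)):
    o,d=wray(c,*p);r=R.from_quat(s["tcp_rot"]);O=s["ee_pos"]+r.apply(o);D=r.apply(d);print(O+D*(.109-O[2])/D[2])
E
```

```text
[0.46924443 0.20409154 0.109     ]
[0.45293686 0.08807535 0.109     ]
```

To row units: 0.084 m is 0.21, -0.021 m is -0.0525, 0.005 rad is 0.0025.

>>> send_path([
  {"tx": -0.0525,"ty": 0.05,"rz": 0.0025},
  {"tx": -0.0525,"ty": 0.05,"rz": 0.0025},
  {"tx": -0.0525,"ty": 0.05,"tz": 0.075,"rz": 0.0025},
  {"tx": -0.0525,"ty": 0.05,"tz": 0.15,"rz": 0.0025},
  {"tx": -0.0525,"ty": 0.05,"tz": 0.21,"rz": 0.0025},
  {"tx": -0.0525,"ty": 0.05,"tz": 0.21,"rz": 0.0025},
])

```text
time_s: 1.85
ee_pos: [0.4596, 0.1484, 0.1081]
tcp_rot: [0.756, 0.654, -0.002, -0.001]
force: [-0.7, 0.2, 0.6]
finger_gap: 0.578
gripper_force: 0.0
```

```bash
python3 go.py .461 .147 .109 -0.145
```

```text
1.85 [0.4596 0.1484 0.1081] [-0.7  0.2  0.6] 0.5784556226363861 0.0 [ 0.16  0.35 -0.48  0.75  0.    1.88]
shift [-0.0012  0.0016 -0.0009] turn [-0.0046  0.0013  0.0003]
```

>>> send_path([
  {},
  {},
  {},
  {},
  {},
  {},
], jaw=0)

```text
time_s: 2.45
ee_pos: [0.4619, 0.1483, 0.1115]
tcp_rot: [0.757, 0.653, 0.0, -0.001]
force: [-5.5, 3.1, 8.5]
finger_gap: 0.116
gripper_force: 58.5
```

```bash
python3 go.py .461 .147 .109 -0.145
```

```text
2.45 [0.4619 0.1483 0.1115] [-5.5  3.1  8.5] 0.11563335183471536 58.48544239997864 [ 0.16  0.35 -0.48  0.75  0.    1.88]
shift [-0.0014 -0.0007  0.0025] turn [-0.0001 -0.0014 -0.0021]
```

To row units: -0.006 m is -0.015, -0.003 m is -0.0075.

>>> send_path([
  {"tz": -0.0075},
  {"tz": -0.015},
  {"tz": -0.015},
])

```text
time_s: 2.75
ee_pos: [0.462, 0.1483, 0.1168]
tcp_rot: [0.757, 0.653, 0.0, -0.001]
force: [-3.6, 5.1, -2.7]
finger_gap: 0.115
gripper_force: 58.6
```

>>> send_path([
  {"tz": -0.005},
  {"tz": -0.01},
  {"tz": -0.01},
])

```text
time_s: 3.05
ee_pos: [0.4622, 0.1482, 0.1207]
tcp_rot: [0.757, 0.653, 0.0, -0.0]
force: [-1.4, 5.1, -3.3]
finger_gap: 0.118
gripper_force: 58.7
```

>>> send_path([
  {"tz": -0.005},
  {"tz": -0.01},
  {"tz": -0.01},
])

```text
time_s: 3.35
ee_pos: [0.4625, 0.1482, 0.1248]
tcp_rot: [0.757, 0.653, 0.001, -0.0]
force: [-1.1, 5.0, -2.7]
finger_gap: 0.115
gripper_force: 58.7
```

To row units: -0.006 m is -0.015, -0.004 m is -0.01.

>>> send_path([
  {"tz": -0.005},
  {"ty": 0.0008,"tz": -0.01},
  {"ty": 0.0013,"tz": -0.015},
  {"ty": 0.0013,"tz": -0.015},
])

```text
time_s: 3.75
ee_pos: [0.4631, 0.1481, 0.1308]
tcp_rot: [0.757, 0.653, 0.001, -0.0]
force: [-0.5, 5.4, -1.9]
finger_gap: 0.116
gripper_force: 58.7
```

>>> send_path([
  {"ty": 0.0013,"tz": -0.0075},
  {"ty": 0.0025,"tz": -0.015},
  {"ty": 0.0025,"tz": -0.015},
])

```text
time_s: 4.05
ee_pos: [0.4639, 0.148, 0.1368]
tcp_rot: [0.757, 0.653, 0.001, -0.0]
force: [-1.7, 5.4, -3.3]
finger_gap: 0.113
gripper_force: 58.8
```

```bash
python3 - <<'E'
from plant import read_camera
import cv2
c=read_camera("side");cv2.imwrite("pics/s2.png",cv2.resize(c["frame"][190:380,200:420],None,fx=3,fy=3))
E
```

```text
(no output)
```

View pics/s2.png

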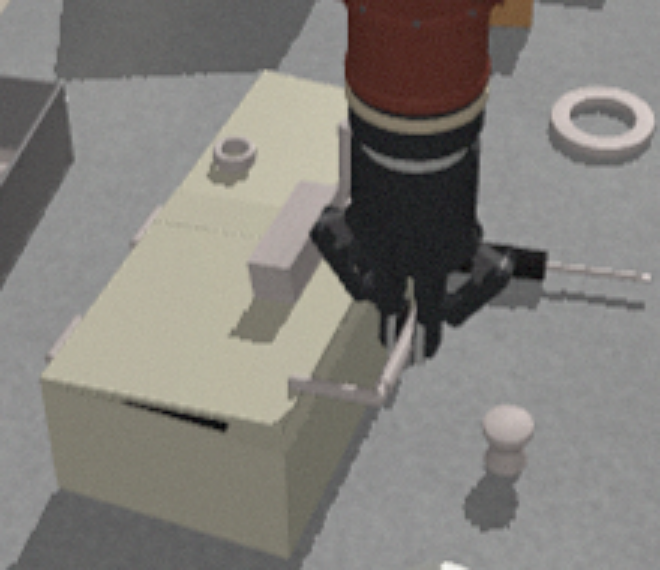

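The side view shows the cover lifted, with a gap along its left end at about (175,415) and the bar in the jaws. It is about 27 mm up at a steady 3 N, well past the 9 mm play. So the catch does not hold it, and the lever and bolt stay untouched. I'll raise the cover along its arc.

To row units: -0.1001 m is -0.2503, -0.082 m is -0.205.

>>> send_path([
  {"ty": 0.005,"tz": -0.0275},
  {"ty": 0.0108,"tz": -0.0535},
  {"ty": 0.027,"tz": -0.106},
  {"ty": 0.0485,"tz": -0.1568},
  {"ty": 0.0748,"tz": -0.205},
  {"ty": 0.106,"tz": -0.2503},
  {"ty": 0.106,"tz": -0.2503},
])

```text
time_s: 4.8
ee_pos: [0.5065, 0.1417, 0.2391]
tcp_rot: [0.757, 0.653, 0.001, -0.0]
force: [-8.7, 6.0, 2.4]
finger_gap: 0.115
gripper_force: 60.1
```

```bash
python3 go.py .461 .147 .109 -0.145
```

```text
4.8 [0.5065 0.1417 0.2391] [-8.7  6.   2.4] 0.11519684280551516 60.12580990791321 [ 0.13  0.3  -0.17  1.1   0.    1.85]
shift [-0.0017 -0.0459  0.13  ] turn [ 0.0015 -0.002  -0.0026]
```

>>> send_path([
  {"ty": 0.0325,"tz": -0.0425},
  {"ty": 0.0713,"tz": -0.0805},
  {"ty": 0.1138,"tz": -0.1145},
  {"ty": 0.1588,"tz": -0.1443},
  {"ty": 0.175,"tz": -0.1525},
  {"ty": 0.175,"tz": -0.1525},
  {"ty": 0.175,"tz": -0.1525},
])

```text
time_s: 5.5
ee_pos: [0.5752, 0.1317, 0.2988]
tcp_rot: [0.757, 0.653, 0.001, -0.0]
force: [-3.3, 5.7, 5.2]
finger_gap: 0.116
gripper_force: 61.3
```

>>> send_path([
  {},
  {},
  {},
])

```text
time_s: 5.8
ee_pos: [0.5749, 0.1317, 0.2986]
tcp_rot: [0.757, 0.653, 0.001, -0.0]
force: [-3.8, 6.1, 5.2]
finger_gap: 0.114
gripper_force: 61.2
```

```bash
python3 - <<'E'
from plant import read_camera,status
import cv2,numpy as np
s=status.sense();print(s["ee_pos"],s["force"],s["dq"].round(3))
c=read_camera("side");cv2.imwrite("pics/s3.png",cv2.resize(c["frame"][100:380,180:460],None,fx=2,fy=2))
E
```

```text
[0.57490906 0.13174467 0.29862966] [-3.78443335  6.1374932   5.18111991] [ 0.     0.    -0.001  0.    -0.001  0.   ]
```

View pics/s3.png

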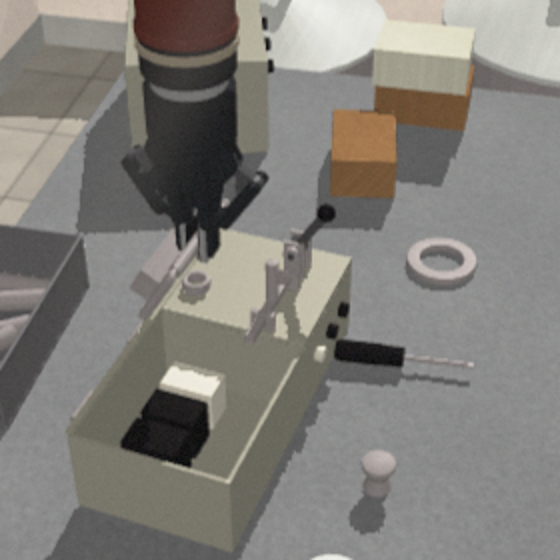

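The view shows the box open and the bar pinched in the jaws at about (195,250). The lever, bolt and other things visible in this view look undisturbed, and the bar height gives about 1.05 rad.

```bash
python3 -c "
from plant import ticket
print(ticket.hand_in())"
```

```text
the job is handed in; nothing more can be done
None
```

The tug showed the cover was free, so I left the lever and bolt alone, raised the cover to about 1.05 rad (60°), and handed the job in with the gripper still holding it by the bar; the hand-in gave no verdict.

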